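# Put the first-aid post's table back in order

### The job

Tidy the first-aid table: lay the thick torch in the rest with the wide V grooves and the slim penlight in the rest with the narrow V grooves, each centred along its rest and cradled by both its grooves; stand the salve pot upright in the round steel dish; and put the tape roll and the plaster carton side by side on the floor of the rectangular tray, the roll flat and the carton the same way up as it was. Leave the drinks can where it stands.

Things in the scene. Friction and masses are not known exactly. Their poses are not given: they have to be found in the camera images.
- torch_center (a point): Thick dark steel torch, a plain cylinder of diameter 32 mm and length 120 mm, lying on the table; loose, free to roll. The point is its centre (16 mm above the table at the start), x runs along its axis.
- penlight_center (a point): Slim dark steel penlight, a plain cylinder of diameter 18 mm and length 120 mm, lying on the table; loose, free to roll. The point is its centre (9 mm above the table at the start), x runs along its axis.
- pot_center (a point): Blue salve pot with a white screw lid, standing upright; loose. Round, diameter 45 mm, height 60 mm. The point is its centre, 30 mm above its base; z points up out of the lid.
- tape_center (a point): Skin-coloured roll of medical tape lying flat; loose. A ring of outer diameter 52 mm, hole 30 mm, 26 mm high. The point is its centre, 13 mm above its underside; z is the ring's axis.
- carton_center (a point): Cardboard plaster carton with a narrow stripe; loose. 60 mm along its x, 36 mm along its y, 40 mm high. The point is its centre, 20 mm above its underside; z points up.
- wide_rest: Plywood torch rest, fixed: base 104 (x) x 62 (y) x 8 mm thick; two posts at x = -42 and +42 mm, each 14 mm thick along x, 70 mm clear between them down to the base, each topped by a 90 degree V groove along x: bottom 40 mm above the table, 26 mm deep, mouth 52 mm wide. The torch cradled in both lies along x, axis 63 mm above the table. Origin: centre of the base's underside, on the table.
- narrow_rest: Plywood penlight rest, fixed: base 104 (x) x 62 (y) x 8 mm thick; two posts at x = -42 and +42 mm, 14 mm thick along x, 70 mm clear between them down to the base, each topped by a 90 degree V groove along x: bottom 40 mm above the table, 14.5 mm deep, mouth 29 mm wide. The penlight cradled in both lies along x, axis 53 mm above the table. Origin: centre of the base's underside, on the table.
- tray: Grey rectangular plastic tray, fixed: 160 mm (x) by 150 mm (y) outside, walls 4 mm thick, rim 22 mm above the table, inner floor 4 to 5 mm above the table. Origin: centre of its underside, on the table.
- dish: Round shallow steel dish, fixed: outside diameter 112 mm at the foot and 124 mm at the rim, walls 3 mm, rim 22 mm above the table, inner floor 4 mm above the table. Origin: centre of its underside, on the table.
- can: Red drinks can, 66 mm in diameter, 115 mm high, standing at one side of the work; loose, not to be disturbed. Origin: centre of its underside.
There are look-alikes about, which are no part of the job. What is shaped like the part that bears carton_center but yellow is not meant. Of the things shaped like the part that bears pot_center, the blue one is meant.

How it is judged:
At the end, for the whole second after the job is handed in: Torch in the wide and penlight in the narrow rest's grooves (15 mm along, 8 mm across, 5 mm in height, 0.12 rad); pot upright on the dish's floor; tape flat and carton upright wholly inside the tray on its floor; all released and at rest; the can moved under 30 mm and upright (x of torch_center in the frame of wide_rest between -0.015 and 0.015 m and y of torch_center in the frame of wide_rest between -0.008 and 0.008 m and z of torch_center in the frame of wide_rest between 0.0576 and 0.0676 m and angle between the x axis of torch_center and the x axis of wide_rest, either way round below 0.12 rad and x of penlight_center in the frame of narrow_rest between -0.015 and 0.015 m and y of penlight_center in the frame of narrow_rest between -0.008 and 0.008 m and z of penlight_center in the frame of narrow_rest between 0.0477 and 0.0577 m and angle between the x axis of penlight_center and the x axis of narrow_rest, either way round below 0.12 rad and horizontal distance between pot_center and dish below 0.034 m and angle between each of pot_center, carton_center's own z axis and vertical below 0.1 rad and z of pot_center in the frame of dish between 0.029 and 0.039 m and x of tape_center in the frame of tray between -0.054 and 0.054 m and y of tape_center in the frame of tray between -0.049 and 0.049 m and z of tape_center in the frame of tray between 0.012 and 0.022 m and x of carton_center in the frame of tray between -0.065 and 0.065 m and y of carton_center in the frame of tray between -0.06 and 0.06 m and z of carton_center in the frame of tray between 0.019 and 0.029 m and (angle between tape_center's own z axis and vertical below 0.1 rad or angle between tape_center's own z axis and vertical above 3.04 rad) and linear speed of each of torch, penlight, pot, tape, carton below 0.02 m/s); the robot touches nothing.
It fails at once if the drinks can is shoved (over 30 mm) or tipped (distance of can from where it was at the start of the episode above 0.03 m or angle between can's own z axis and vertical above 0.3 rad).
It also fails if it takes over 120 s, if anything falls off the work surface, if the arm or the gripper's body presses on something with over 40 N, if the wrist force passes 120 N, or if a joint passes its speed limit or range.

### The arm

A 6-joint arm with a two-finger parallel gripper is mounted at the origin on the work surface. World frame = base frame: x ahead of the robot, y to its left, z up, the work surface at z = 0. Lengths are in m, angles in rad, forces in N, time in s.
With the tool pointing down it reaches from about 0.35 to 0.975 m from the base axis. Payload 17.4 kg.
Tool frame: the origin (TCP) lies between the finger pads; the fingertips stand 19 mm ahead of it and the grasp point (between the pads) is the TCP (r.tips_ahead is the distance from the TCP to the fingertips, in m); z points along the fingers, y is the line along which they close (so a half turn about z gives the same grasp; the last joint's range is limited). The gripper opens to 85 mm and grips with 20 to 120 N. Pads are 22 mm wide; open, the fingers measure 114 mm over their backs; the gripper's body (76 mm by 85 mm) begins 54 mm behind the grasp point. The pads swing forward as they close: fully open they stand 13 mm farther back than shut.
Start: joints at [1.241, 0.116, 1.442, -0, 1.584, -0.038], TCP at [0.194, 0.646, 0.25] pointing down, gripper open.
Joint ranges: [-2.83, 2.83], [-0.83, 2.19], [0.07, 2.5], [-1.14, 4.28], [0.01, 3], [-2.97, 2.97]. Speed limits (rad/s): [1.89, 1.89, 2.22, 3.14, 3.14, 3.14].

### API

Orientations are given as a rotation vector (axis times angle).
In Python, from bench import telemetry, vision, workorder, r gives the robot as it stands.
- The arm moves only by the tool move_arm, never from a script. Its argument "series" is a list of rows, each a list of 2 entries, a list of its own where there are three numbers: the shift along the world's x, y, z in mm, then the turn about the world's z in rad. In form: [[[dx, dy, dz], twist], ...]. A call has 1 to 5 rows; each row is the pose to reach, as a shift and turn from the pose commanded when the call began; what a row does not reach only later rows make up. A row lasts 1/8 s, in which the tool goes at most 62.5 mm and 10.7 degrees, less where a joint would pass 70% of its speed; a pose out of reach is approached as far as the arm can. A call with a gripper value outside its range is refused whole. "claw" is the opening, from 0 (shut) to 1 (fully open), set as the call begins (left out, the last holds). The fingers move at their own pace and stop on an object; "squeeze" is the grip in N (left out, the last holds). Time passes only in rows, so rows that repeat a pose let the fingers close. It gives the time, the measured TCP pose, the force, the opening and the grip force at its end, in the units of the state.
- telemetry.read_state(): the state, without advancing time (a new reading comes with each control period).
- vision.camera(name): name is "side" or "top" or "wrist"; returns a dict with "color" (480x640x3 uint8, red, green, blue), "depth" (480x640 float32, m along the optical axis (not along the pixel's ray), 0 where there is no reading), "mtx" (3x3 intrinsics, pixels), "k1" (the pictures are not rectified: a ray, as slopes to the right and down, at radius r is drawn at 1 + k1 r^2 times it, then the intrinsics apply), "position" and "attitude" of the camera in the world. Camera axes: x right, y up, looking along -z (the intrinsics and any distortion apply to the point x, -y, -z); pixel columns grow to the right and rows downward; lengths in m; the calibration is good to about 2 mm. A picture is of the moment at which its call begins.
- workorder.sign_off(): hands the job in; it is judged then, once.
The state is a dict: "time_s": time; "q": joint angles; "dq": joint speeds; "joint_torque": joint torques, N m; "tool_pos": TCP position; "eef_rot": TCP orientation; "force": force on the tool from outside, world axes, zero at the start; "torque": the same for the moment, N m; "grip_width": finger opening in m; "grasp_force": force on a finger pad.
Only numpy, scipy, OpenCV 4.12 (cv2) and the standard library are available. Lean on these libraries where they do the work, as an engineer would, in place of code of your own. Each camera call takes 0.05 s, during which the arm holds its last target. There are 200 camera calls.

## Working session

There is one attempt and no reset: what is moved stays moved. The work goes in short steps, Python scripts to look and compute and a tool call to move; the robot and the scene stay as the last step left them, time stands still between calls to the robot, and variables do not carry over. Pictures are saved under pics/ and viewed, at most 14 in all, crops included, and the job is handed in when it is done.

Besides the shell and the picture viewer there is one more tool, called as name(argument=value, ...) on one line, values as JSON. move_arm: Moves the arm, as the interface text tells. Its arguments: {"type":"object","properties":{"series":{"type":"array","items":{"type":"array"}},"claw":{"type":"number"},"squeeze":{"type":"number"}},"required":["series"]}

```bash
ls; mkdir -p pics; cat > h.py <<'E'
import numpy as np, cv2
from bench import telemetry, vision, workorder, r
from scipy.spatial.transform import Rotation as R
def att(a):
    a=np.array(a,float)
    return a if a.shape==(3,3) else (R.from_rotvec(a).as_matrix() if a.size==3 else R.from_quat(a).as_matrix())
def cam(n):
    c=vision.camera(n); c['R']=att(c['attitude']); return c
def save(c,n): cv2.imwrite('pics/'+n,c['color'][:,:,::-1])
def rays(c,uv):
    uv=np.array(uv,np.float64).reshape(-1,1,2)
    s=cv2.undistortPoints(uv,np.array(c['mtx'],float),np.array([c['k1'],0,0,0.])).reshape(-1,2)
    return np.c_[s[:,0],-s[:,1],-np.ones(len(s))]
def plane(c,uv,z):
    d=rays(c,uv)@c['R'].T; p=np.array(c['position'])
    return p+d*((z-p[2])/d[:,2])[:,None]
def cloud(c):
    v,u=np.mgrid[0:480,0:640]; d=rays(c,np.c_[u.ravel(),v.ravel()])*c['depth'].reshape(-1,1)
    return (d@c['R'].T+np.array(c['position'])).reshape(480,640,3)
E
python3 - <<'E'
from h import *
print(telemetry.read_state())
for n in ('top','side','wrist'):
    c=cam(n); save(c,n+'0.png'); print(n,c['mtx'],c['k1'],c['position'],c['attitude'])
E
```

```text
pics
{'time_s': 0.0, 'q': array([ 1.24121948e+00,  1.16486920e-01,  1.44228697e+00,  5.32321106e-06,
        1.58399493e+00, -3.77916279e-02]), 'dq': array([-2.74004136e-05, -8.88610128e-04,  8.14071829e-04, -1.37420485e-04,
       -1.09102402e-03, -1.84290602e-03]), 'joint_torque': array([ 3.15569432e-04, -7.32029557e+01, -6.32453799e+01, -4.05949322e-06,
        6.78762459e-03, -2.44635322e-05]), 'tool_pos': array([0.19411737, 0.64630317, 0.24954805]), 'eef_rot': array([-4.56678795e-01, -3.10799983e+00,  1.81479160e-03]), 'force': array([ 0.2738212 , -0.56941341,  0.1669879 ]), 'torque': array([0.00654034, 0.01570816, 0.00994183]), 'grasp_force': 0.0, 'grip_width': 0.08570044079144812}
top [[547.03459443   0.         315.63195823]
 [  0.         547.03459443 254.59771251]
 [  0.           0.           1.        ]] -0.13519565870675113 [0.2569819  0.10630166 1.41510329] [ 0.11861983 -0.14329887 -1.59438249]
side [[461.86424079   0.         321.75340257]
 [  0.         461.86424079 240.45562065]
 [  0.           0.           1.        ]] -0.04143677238405642 [ 0.09933183 -0.59820153  0.54940851] [ 0.98413756 -0.25468422 -0.45705016]
wrist [[375.23419728   0.         317.91073305]
 [  0.         375.23419728 243.9137736 ]
 [  0.           0.           1.        ]] 0.003493606530767669 [0.12188003 0.66774521 0.37319089] [-0.25645702 -0.19000728  1.26902487]
```

View pics/top0.png

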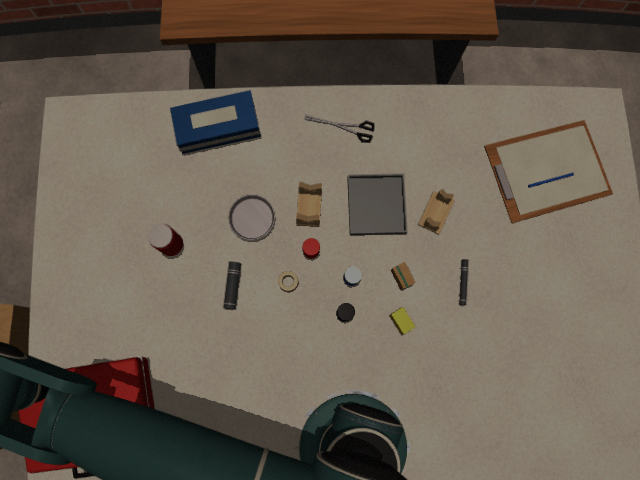

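View pics/side0.png

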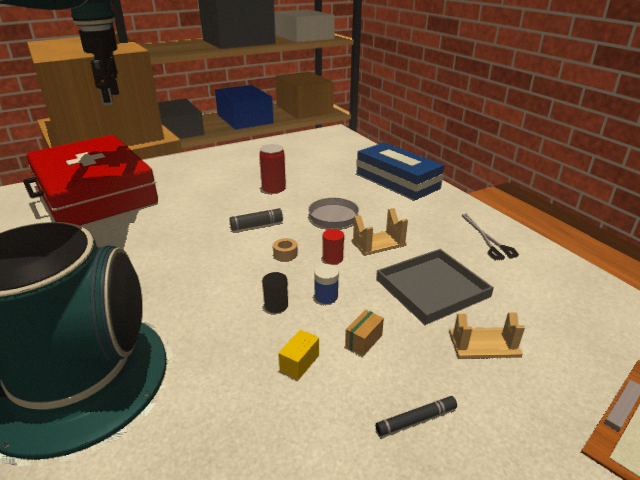

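Top view (up is +x, left is +y): torch (233,285), penlight (464,282), pot with its white lid (352,275), tape (288,281), carton (402,276). Then dish (252,217), wide rest (309,204), tray (377,205), narrow rest (436,211), can (167,240). The side view agrees.

```bash
cat > m.py <<'E'
from h import *
c=cam('top'); P=cloud(c); Z=P[:,:,2]
print('table z', [round(float(np.median(Z[a:b,e:f])),4) for a,b,e,f in((300,330,250,300),(150,170,300,340),(220,250,480,500))])
hsv=cv2.cvtColor(c['color'],cv2.COLOR_RGB2HSV); val=hsv[:,:,2].astype(int); sat=hsv[:,:,1].astype(int)
print('table hsv',np.median(hsv[290:330,250:280].reshape(-1,3),0))
def roi(x,y,w): 
    m=np.zeros((480,640),bool); m[y-w:y+w,x-w:x+w]=1; return m
def rep(n,m,z):
    m=m.astype(np.uint8); k,l,s,ce=cv2.connectedComponentsWithStats(m); i=1+np.argmax(s[1:,4]); 
    ys,xs=np.nonzero(l==i); W=plane(c,np.c_[xs,ys],z)
    (cx,cy),(a,b),t=cv2.minAreaRect((W[:,:2]*1000).astype(np.float32))
    d=np.median(Z[l==i]); bx=cv2.boxPoints(((cx,cy),(a,b),t)); e=bx[1]-bx[0]; f=bx[2]-bx[1]; e=e if np.hypot(*e)>np.hypot(*f) else f
    print(n,'rect',round(cx,1),round(cy,1),'size',round(a,1),round(b,1),'long dir',round(float(np.arctan2(e[1],e[0])),3),'mean',W[:,:2].mean(0).round(4)*1000,'z',round(float(d),4),s[i,4])
rep('torch',roi(233,285,35)&(val<95),.016)
rep('pen',roi(464,282,35)&(val<95),.009)
rep('potlid',roi(352,272,14)&(Z>.04),.06)
rep('tape',roi(288,281,20)&(Z>.013),.026)
rep('carton',roi(402,276,20)&(Z>.02),.04)
rep('can',roi(165,238,28)&(Z>.09),.115)
rep('dish',roi(252,217,32)&(sat<45)&(Z>.012),.022)
rep('tray',roi(377,205,40)&(val<110),.022)
rep('tray2',roi(377,205,40)&(Z>.012),.022)
for n,x,y in(('wide',309,204),('narrow',436,211)):
    rep(n+' all',roi(x,y,28)&(Z>.004)&(sat>80),.008)
    m=roi(x,y,28)&(Z>.025); k,l,s,ce=cv2.connectedComponentsWithStats(m.astype(np.uint8))
    for i in range(1,k):
        if s[i,4]>20: q=P[l==i]; print(n,'post',q.mean(0).round(4),q.max(0).round(4),s[i,4])
E
python3 m.py
```

```text
table z [-0.0008, -0.0014, -0.0018]
table hsv [ 19.  47. 137.]
torch rect 417.0 297.9 size 34.2 125.2 long dir -0.133 mean [416.2 298.4] z 0.0277 615
pen rect 409.9 -303.7 size 20.5 123.0 long dir -0.121 mean [ 409.2 -304.1] z 0.014 334
potlid rect 431.1 -9.0 size 42.7 43.0 long dir -0.037 mean [431.   -9.1] z 0.0591 259
tape rect 423.8 154.7 size 50.4 50.5 long dir -0.481 mean [424.2 154.9] z 0.0245 227
carton rect 426.3 -139.6 size 63.6 42.8 long dir 0.435 mean [ 428.2 -140.5] z 0.0386 369
can rect 530.8 459.1 size 65.8 64.8 long dir 0.017 mean [530.7 458.7] z 0.1135 592
dish rect 596.3 247.2 size 120.8 121.0 long dir -0.027 mean [602.6 248.1] z 0.0186 277
tray rect 621.6 -83.5 size 153.0 165.8 long dir -0.001 mean [620.3 -83.3] z 0.0034 3511
tray2 rect 623.4 -84.8 size 153.8 160.9 long dir -0.02 mean [625.9 -86.4] z 0.0199 477
wide all rect 630.0 95.5 size 62.8 118.4 long dir -0.091 mean [628.6  95.4] z 0.0125 877
wide post [0.664  0.0922 0.0483] [0.677  0.1222 0.0681] 198
wide post [0.5753 0.1006 0.0723] [0.5923 0.1295 1.4151] 181
narrow all rect 605.2 -247.1 size 62.1 118.8 long dir -0.48 mean [ 603.1 -246.2] z 0.0096 795
narrow post [ 0.6349 -0.2631  0.0427] [ 0.6511 -0.2442  0.0564] 122
narrow post [ 0.562  -0.2231  0.0436] [ 0.5767 -0.2047  0.0588] 117
```

```bash
python3 - <<'E'
import cv2
im=cv2.imread('pics/top0.png')[165:325,210:480]
cv2.imwrite('pics/top0c.png',cv2.resize(im,None,fx=2.9,fy=2.9,interpolation=cv2.INTER_CUBIC))
E
```

```text
(no output)
```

View pics/top0c.png

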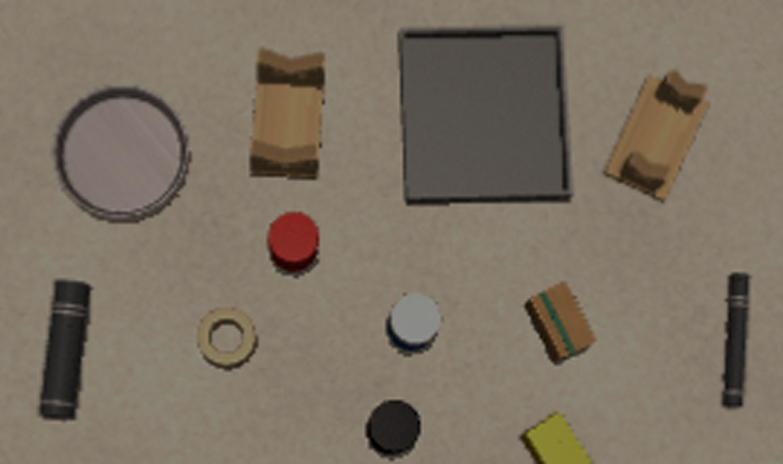

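move_arm(series=[[[25, -40, 0], 0.0], [[55, -85, 0], 0.05], [[85, -130, 0], 0.1], [[112, -174, 0], 0.15], [[140, -215, 0], 0.15]], claw=1)

```text
time_s: 0.82
tool_pos: [0.3348, 0.4299, 0.2503]
eef_rot: [0.221, 3.134, 0.0]
force: [-0.1, 0.3, -0.6]
grip_width: 0.0855
grasp_force: 0.0
```

move_arm(series=[[[25, -40, -10], 0.0], [[50, -80, -30], 0.0], [[75, -120, -50], 0.0], [[83, -133, -70], 0.0], [[83, -133, -70], 0.0]])

```text
time_s: 1.45
tool_pos: [0.417, 0.2978, 0.1788]
eef_rot: [-0.225, -3.132, 0.002]
force: [-0.7, -0.2, -0.5]
grip_width: 0.0852
grasp_force: 0.0
```

```bash
cat > w.py <<'E'
from h import *
import sys
# usage: w.py x y radius_mm zplane mode name ; measures the thing near (x,y) in the wrist view
def meas(x,y,rad,z,mode,zt=None,name=None):
    c=cam('wrist'); P=cloud(c); hsv=cv2.cvtColor(c['color'],cv2.COLOR_RGB2HSV).astype(int); v=hsv[:,:,2]; s=hsv[:,:,1]
    uv=np.mgrid[0:480,0:640][::-1].reshape(2,-1).T; W=plane(c,uv,z).reshape(480,640,3)
    near=np.hypot(W[:,:,0]-x,W[:,:,1]-y)<rad
    m=near&((v<95) if mode=='dark' else (P[:,:,2]>zt)&(P[:,:,2]<zt+.09))
    k,l,st,_=cv2.connectedComponentsWithStats(m.astype(np.uint8)); i=1+np.argmax(st[1:,4])
    q=(W[l==i][:,:2]*1000).astype(np.float32); rc=cv2.minAreaRect(q); b=cv2.boxPoints(rc); e,f=b[1]-b[0],b[2]-b[1]
    if np.hypot(*e)<np.hypot(*f): e=f
    print('rect',np.round(rc[0],1),'size',np.round(rc[1],1),'long dir',round((np.arctan2(e[1],e[0])+np.pi/2)%np.pi-np.pi/2,3),'mean',q.mean(0).round(1),'depth z',np.percentile(P[l==i][:,2],[5,50,95]).round(4),'n',len(q))
    if name: save(c,name)
    t=telemetry.read_state(); X=R.from_rotvec(t['eef_rot']).as_matrix()
    print('tcp',t['tool_pos'].round(4)*1000,'close yaw',round(float(np.arctan2(X[1,1],X[0,1])),3),'tilt z',X[:,2].round(3),'t',round(t['time_s'],2),'w',round(t['grip_width'],4),'F',t['force'].round(1),t['grasp_force'])
if __name__=='__main__':
    a=sys.argv; meas(float(a[1]),float(a[2]),float(a[3]),float(a[4]),a[5],float(a[6]),a[7] if len(a)>7 else None)
E
python3 w.py .417 .298 .09 .016 dark 0 w1.png; python3 -c "
from h import *
print(r.tips_ahead)"
```

```text
rect [394.2 299.5] size [141.8 147.1] long dir -0.865 mean [390.6 293.7] depth z [-0.0012  0.0002  0.0316] n 24132
tcp [416.9 298.7 180. ] close yaw 1.428 tilt z [-0.001 -0.    -1.   ] t 1.5 w 0.0851 F [0.3 0.1 1. ] 0.0
0.019
```

View pics/w1.png

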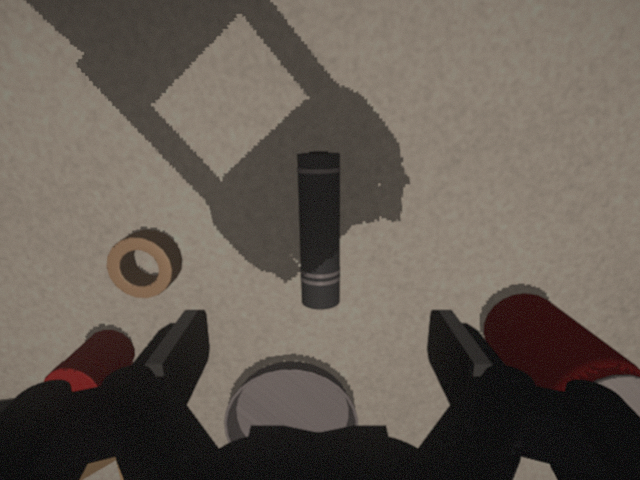

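The wrist view shows the torch at about (319,230), with the arm's shadow around it. The dark mask picked up that shadow, so I'll use height instead.

```bash
python3 w.py .417 .298 .09 .016 z 0.01
```

```text
rect [421.7 297. ] size [ 32.5 129.2] long dir -0.134 mean [417.1 297.9] depth z [0.0211 0.0298 0.0324] n 6244
tcp [417.  299.2 180.8] close yaw 1.429 tilt z [ 0.  0. -1.] t 1.55 w 0.0857 F [ 0.1 -0.   1. ] 0.0
```

move_arm(series=[[[0, 0, -50], 0], [[0, 0, -100], 0], [[0, 0, -140], 0], [[0, 0, -157], 0], [[0, 0, -157], 0]])

```text
time_s: 2.17
tool_pos: [0.417, 0.2991, 0.0235]
eef_rot: [-0.221, -3.133, 0.0]
force: [-0.7, -0.2, -0.4]
grip_width: 0.0851
grasp_force: 0.0
```

move_arm(series=[[[0, 0, 0], 0], [[0, 0, 0], 0], [[0, 0, 0], 0], [[0, 0, 0], 0], [[0, 0, 0], 0]], claw=0, squeeze=60)

```text
time_s: 2.8
tool_pos: [0.4177, 0.2988, 0.0244]
eef_rot: [0.223, 3.133, 0.002]
force: [-2.3, -0.5, 7.4]
grip_width: 0.0298
grasp_force: 59.1
```

move_arm(series=[[[0, 0, 5], 0], [[0, 0, 30], 0], [[0, 0, 80], 0], [[0, 0, 130], 0], [[0, 0, 130], 0]])

```text
time_s: 3.42
tool_pos: [0.4184, 0.2992, 0.1576]
eef_rot: [0.222, 3.129, 0.006]
force: [0.1, 0.4, -2.7]
grip_width: 0.0297
grasp_force: 59.7
```

move_arm(series=[[[30, -20, 15], 0.0], [[70, -44, 30], 0.05], [[112, -70, 45], 0.05], [[154, -96, 45], 0.05], [[196, -122, 45], 0.05]])

```text
time_s: 4.05
tool_pos: [0.6142, 0.1753, 0.197]
eef_rot: [-0.144, -3.137, 0.0]
force: [0.5, 0.0, -1.4]
grip_width: 0.0296
grasp_force: 59.7
```

move_arm(series=[[[42, -27, 0], 0.0], [[84, -54, 0], 0.0], [[112, -72, 0], 0.0], [[124, -80, 0], 0.0], [[124, -80, 0], 0.0]])

```text
time_s: 4.68
tool_pos: [0.7371, 0.0962, 0.197]
eef_rot: [-0.145, -3.136, 0.0]
force: [0.3, 0.0, -2.4]
grip_width: 0.0299
grasp_force: 59.7
```

```bash
cat > rest.py <<'E'
from h import *
import sys
x,y,zt,name=float(sys.argv[1]),float(sys.argv[2]),float(sys.argv[3]),sys.argv[4]
c=cam('wrist'); save(c,name); P=cloud(c); Z=P[:,:,2]
near=np.hypot(P[:,:,0]-x,P[:,:,1]-y)<.075
# top faces: high points; base: ~8 mm plane
ks=[]
m=near&(Z>.03)&(Z<zt+.006)
k,l,st,_=cv2.connectedComponentsWithStats(m.astype(np.uint8))
for i in range(1,k):
    if st[i,4]>150:
        q=P[l==i]; t=q[q[:,2]>zt-.006]; rc=cv2.minAreaRect((q[:,:2]*1000).astype(np.float32))
        print('post rect',np.round(rc[0],1),np.round(rc[1],1),round(rc[2],1),'top pts mean',t.mean(0).round(4),'mx z',q[:,2].max().round(4),len(q),len(t))
hsv=cv2.cvtColor(c['color'],cv2.COLOR_RGB2HSV).astype(int)
b=near&(Z>.0045)&(Z<.012); W=P[b]; rc=cv2.minAreaRect((W[:,:2]*1000).astype(np.float32)); print('base rect',np.round(rc[0],1),np.round(rc[1],1),round(rc[2],2),len(W))
t=telemetry.read_state(); X=R.from_rotvec(t['eef_rot']).as_matrix(); print('tcp',t['tool_pos'].round(4),'yaw',np.arctan2(X[1,1],X[0,1]).round(3),'cam',c['position'].round(3))
E
python3 rest.py .62 .096 .066 w2.png
```

```text
post rect [586.   97.9] [60.  10.2] 84.5 top pts mean [0.5894 0.0985 0.063 ] mx z 0.0669 2059 267
post rect [667.   89.9] [59.8 13.9] 84.6 top pts mean [0.6669 0.0899 0.0635] mx z 0.0673 1961 684
base rect [632.6  93.3] [62.2 89. ] 84.4 8047
tcp [0.7366 0.0968 0.1975] yaw 1.479 cam [0.662 0.103 0.321]
```

View pics/w2.png

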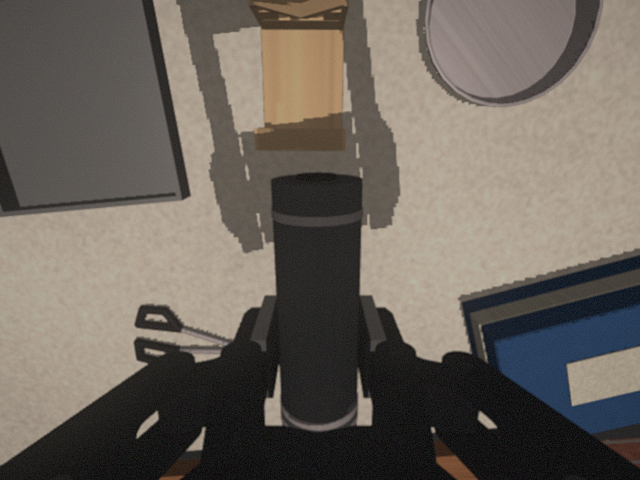

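move_arm(series=[[[-40, -1, 0], 0], [[-80, -2, 0], 0], [[-105, -2.5, 0], 0], [[-112, -2.5, 0], 0], [[-112, -2.5, 0], 0]])

```text
time_s: 5.35
tool_pos: [0.6249, 0.0945, 0.1987]
eef_rot: [0.143, 3.137, 0.0]
force: [0.5, 0.1, -1.0]
grip_width: 0.0302
grasp_force: 59.7
```

move_arm(series=[[[0, 0, -40], 0], [[0, 0, -80], 0], [[0, 0, -108], 0], [[0, 0, -118], 0], [[0, 0, -122], 0]])

```text
time_s: 5.98
tool_pos: [0.6257, 0.0941, 0.0764]
eef_rot: [0.144, 3.138, 0.0]
force: [-0.4, -1.0, -1.7]
grip_width: 0.0302
grasp_force: 59.7
```

move_arm(series=[[[0, 0, -2], 0], [[0, 0, -3], 0], [[0, 0, -3], 0]])

```text
time_s: 6.35
tool_pos: [0.6254, 0.094, 0.0739]
eef_rot: [0.144, 3.137, 0.0]
force: [0.8, -0.4, -2.7]
grip_width: 0.0298
grasp_force: 59.7
```

move_arm(series=[[[0, 0, -2], 0], [[0, 0, -2], 0]])

```text
time_s: 6.6
tool_pos: [0.6254, 0.094, 0.0717]
eef_rot: [0.144, 3.138, 0.0]
force: [0.2, 0.7, -0.1]
grip_width: 0.0302
grasp_force: 60.2
```

move_arm(series=[[[0, 0, -1.5], 0], [[0, 0, -1.5], 0]])

```text
time_s: 6.85
tool_pos: [0.6255, 0.0941, 0.0713]
eef_rot: [0.144, 3.137, 0.001]
force: [-5.1, 0.4, 13.5]
grip_width: 0.03
grasp_force: 61.4
```

move_arm(series=[[[0, 0, 0], 0], [[0, 0, 0], 0], [[0, 0, 20], 0], [[0, 0, 60], 0], [[0, 0, 110], 0]], claw=1)

```text
time_s: 7.48
tool_pos: [0.6248, 0.0939, 0.1817]
eef_rot: [-0.144, -3.138, 0.0]
force: [0.7, 0.3, -0.2]
grip_width: 0.0856
grasp_force: 0.0
```

move_arm(series=[[[-45, 13, 0], 0], [[-95, 29, 0], 0], [[-145, 44, 0], 0], [[-190, 58, 0], 0], [[-201, 61, 0], 0]])

```text
time_s: 8.1
tool_pos: [0.4226, 0.1556, 0.1814]
eef_rot: [0.142, 3.136, 0.001]
force: [0.0, 0.0, -0.6]
grip_width: 0.0854
grasp_force: 0.0
```

move_arm(series=[[[0, 0, 0], 0]])

```text
time_s: 8.22
tool_pos: [0.4243, 0.1551, 0.181]
eef_rot: [0.143, 3.136, 0.001]
force: [0.4, 0.1, -1.0]
grip_width: 0.0852
grasp_force: 0.0
```

```bash
python3 w.py .424 .155 .05 .026 z 0.013
```

```text
rect [424.2 153.2] size [50.2 52.5] long dir -0.091 mean [423.8 153.3] depth z [0.0178 0.0257 0.0269] n 2536
tcp [424.8 154.9 180.7] close yaw 1.479 tilt z [ 0.001  0.    -1.   ] t 8.28 w 0.0851 F [-0.1  0.4 -0.7] 0.0
```

move_arm(series=[[[0, -1.5, -50], 0], [[0, -1.5, -100], 0], [[0, -1.5, -140], 0], [[0, -1.5, -157], 0], [[0, -1.5, -157], 0]])

```text
time_s: 8.9
tool_pos: [0.4245, 0.1532, 0.0225]
eef_rot: [-0.145, -3.137, 0.001]
force: [0.7, -0.3, 1.0]
grip_width: 0.0851
grasp_force: 0.0
```

move_arm(series=[[[0, 0, 0], 0], [[0, 0, 0], 0], [[0, 0, 0], 0], [[0, 0, 0], 0]], claw=0, squeeze=40)

```text
time_s: 9.4
tool_pos: [0.4251, 0.1537, 0.0247]
eef_rot: [0.144, 3.136, 0.001]
force: [-3.9, -1.6, 11.4]
grip_width: 0.0511
grasp_force: 39.8
```

move_arm(series=[[[0, 0, 10], 0], [[0, 0, 50], 0], [[0, 0, 100], 0], [[20, -29, 130], 0], [[46, -68, 130], 0]])

```text
time_s: 10.02
tool_pos: [0.4716, 0.0853, 0.157]
eef_rot: [0.141, 3.133, 0.002]
force: [0.1, 0.5, -0.1]
grip_width: 0.0512
grasp_force: 41.9
```

move_arm(series=[[[28, -41, 0], 0], [[56, -82, 0], 0], [[84, -124, 0], 0], [[108, -159, 0], 0], [[116, -170, 0], 0]])

```text
time_s: 10.65
tool_pos: [0.587, -0.0863, 0.1534]
eef_rot: [0.147, 3.138, -0.0]
force: [-0.2, 0.1, -0.4]
grip_width: 0.0508
grasp_force: 41.8
```

move_arm(series=[[[0, 0, 0], 0]])

```text
time_s: 10.78
tool_pos: [0.5862, -0.0847, 0.1532]
eef_rot: [-0.145, -3.138, -0.0]
force: [0.0, 0.9, -1.3]
grip_width: 0.0508
grasp_force: 41.8
```

```bash
python3 - <<'E'
from h import *
c=cam('wrist'); save(c,'w3.png'); P=cloud(c); Z=P[:,:,2]; t=telemetry.read_state(); print(t['tool_pos'],t['grip_width'],t['grasp_force'])
for n in ('wrist','top'):
    if n=='top': c=cam('top'); P=cloud(c); Z=P[:,:,2]
    m=(Z>.015)&(Z<.027)&(abs(P[:,:,0]-.622)<.1)&(abs(P[:,:,1]+.084)<.095); k,l,s,_=cv2.connectedComponentsWithStats(m.astype(np.uint8))
    for i in range(1,k):
        if s[i,4]>60: q=P[l==i]; print(n,s[i,4],np.percentile(q,[3,97],0).round(4).tolist(), np.round(cv2.minAreaRect((q[:,:2]*1000).astype(np.float32))[0],1))
E
```

```text
[ 0.58591006 -0.08402565  0.15313379] 0.05083156746951099 41.8441379070282
wrist 3603 [[0.5459, -0.1607, 0.0159], [0.6394, -0.0119, 0.0231]] [600.7 -86.5]
wrist 153 [[0.7012, -0.0541, 0.0156], [0.7057, -0.0405, 0.0229]] [703.3 -47.6]
wrist 282 [[0.7011, -0.1543, 0.0156], [0.7061, -0.132, 0.023]] [ 703.7 -142.4]
top 78 [[0.545, -0.0259, 0.016], [0.6465, -0.0097, 0.026]] [597.1 -11. ]
```

View pics/w3.png

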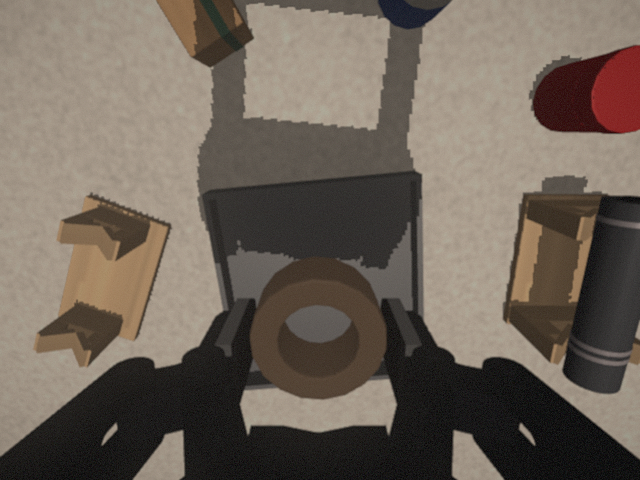

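move_arm(series=[[[2, -2, -40], 0], [[2, -2, -80], 0], [[2, -2, -112], 0], [[2, -2, -122], 0], [[2, -2, -124.5], 0]])

```text
time_s: 11.5
tool_pos: [0.5883, -0.086, 0.0291]
eef_rot: [0.143, 3.138, -0.0]
force: [0.1, -0.2, -0.1]
grip_width: 0.0507
grasp_force: 41.8
```

move_arm(series=[[[0, 0, -1], 0], [[0, 0, -1], 0]])

```text
time_s: 11.75
tool_pos: [0.5888, -0.0864, 0.0288]
eef_rot: [0.144, 3.136, 0.0]
force: [-1.2, 3.7, 6.1]
grip_width: 0.0507
grasp_force: 42.4
```

move_arm(series=[[[0, 0, 0], 0], [[0, 0, 0], 0], [[0, 0, 30], 0], [[0, 0, 80], 0], [[0, 0, 140], 0]], claw=1)

```text
time_s: 12.38
tool_pos: [0.5876, -0.0865, 0.168]
eef_rot: [-0.144, -3.137, -0.0]
force: [-0.0, -0.9, 0.7]
grip_width: 0.0855
grasp_force: 0.0
```

move_arm(series=[[[-40, -13, 10], 0.13], [[-85, -28, 10], 0.27], [[-130, -43, 10], 0.4], [[-160, -53, 10], 0.527], [[-160, -53, 10], 0.527]])

```text
time_s: 13.0
tool_pos: [0.4271, -0.1401, 0.1777]
eef_rot: [-0.677, 3.067, -0.001]
force: [0.5, -0.3, 0.4]
grip_width: 0.0855
grasp_force: 0.0
```

move_arm(series=[[[0, 0, 0], 0]])

```text
time_s: 13.12
tool_pos: [0.4286, -0.1395, 0.1775]
eef_rot: [-0.675, 3.068, -0.0]
force: [0.5, -0.7, -0.6]
grip_width: 0.0854
grasp_force: 0.0
```

```bash
python3 w.py .427 -.14 .06 .04 z 0.033
```

```text
rect [ 430.  -143.8] size [60.9 35.8] long dir 0.429 mean [ 429.  -144.2] depth z [0.0387 0.0399 0.041 ] n 3972
tcp [ 428.8 -139.4  177.4] close yaw 2.005 tilt z [ 0.  0. -1.] t 13.18 w 0.0856 F [ 0.1  0.3 -0.4] 0.0
```

move_arm(series=[[[1, -4, -50], 0], [[1, -4, -100], 0], [[1, -4, -140], 0], [[1, -4, -152], 0], [[1, -4, -152], 0]])

```text
time_s: 13.8
tool_pos: [0.4296, -0.1434, 0.0255]
eef_rot: [0.678, -3.067, -0.001]
force: [0.2, 0.3, 0.3]
grip_width: 0.0856
grasp_force: 0.0
```

move_arm(series=[[[0, 0, 0], 0], [[0, 0, 0], 0], [[0, 0, 0], 0], [[0, 0, 0], 0], [[0, 0, 0], 0]], claw=0, squeeze=35)

```text
time_s: 14.42
tool_pos: [0.4297, -0.1437, 0.0263]
eef_rot: [-0.678, 3.066, -0.001]
force: [-0.9, 0.4, 6.2]
grip_width: 0.0357
grasp_force: 35.8
```

move_arm(series=[[[0, 0, 10], 0], [[0, 0, 50], 0], [[0, 0, 90], 0], [[30, 7, 100], -0.1], [[70, 17, 100], -0.2]])

```text
time_s: 15.05
tool_pos: [0.5003, -0.1267, 0.1277]
eef_rot: [-0.362, 3.118, -0.002]
force: [-0.0, -0.4, -0.4]
grip_width: 0.0359
grasp_force: 35.1
```

move_arm(series=[[[40, 10, 0], -0.12], [[85, 21, 0], -0.23], [[125, 31, 0], -0.23], [[155, 39, 0], -0.23], [[160, 40, 0], -0.23]])

```text
time_s: 15.68
tool_pos: [0.6603, -0.086, 0.1253]
eef_rot: [0.009, -3.141, -0.0]
force: [-0.5, 0.1, -0.9]
grip_width: 0.0356
grasp_force: 35.1
```

move_arm(series=[[[0, 0, 0], 0], [[0, 0, -40], 0], [[0, 0, -80], 0], [[0, 0, -92], 0], [[0, 0, -94], 0]])

```text
time_s: 16.3
tool_pos: [0.6589, -0.0868, 0.0319]
eef_rot: [0.008, -3.142, 0.0]
force: [0.5, -0.4, 1.0]
grip_width: 0.0352
grasp_force: 35.1
```

move_arm(series=[[[0, 0, -1], 0], [[0, 0, -1], 0]])

```text
time_s: 16.55
tool_pos: [0.6597, -0.0867, 0.0317]
eef_rot: [-0.008, 3.14, -0.001]
force: [-0.3, 0.7, -0.2]
grip_width: 0.0359
grasp_force: 35.1
```

move_arm(series=[[[0, 0, -1], 0], [[0, 0, -1], 0]])

```text
time_s: 16.8
tool_pos: [0.6596, -0.0866, 0.0303]
eef_rot: [-0.008, 3.14, -0.0]
force: [-1.9, 0.5, 5.4]
grip_width: 0.0355
grasp_force: 35.8
```

move_arm(series=[[[0, 0, 0], 0], [[0, 0, 0], 0], [[0, 0, 30], 0], [[0, 0, 80], 0], [[0, 0, 140], 0]], claw=1)

```text
time_s: 17.42
tool_pos: [0.6586, -0.0864, 0.1698]
eef_rot: [0.008, -3.14, -0.0]
force: [1.4, -0.3, 0.6]
grip_width: 0.0854
grasp_force: 0.0
```

move_arm(series=[[[-45, 15, 20], 0], [[-95, 32, 20], 0], [[-145, 49, 20], 0], [[-195, 66, 20], 0], [[-229, 77, 20], 0]])

```text
time_s: 18.05
tool_pos: [0.4284, -0.009, 0.1893]
eef_rot: [-0.008, 3.141, 0.0]
force: [0.6, -0.4, 0.8]
grip_width: 0.0853
grasp_force: 0.0
```

move_arm(series=[[[0, 0, 0], 0]])

```text
time_s: 18.18
tool_pos: [0.4289, -0.009, 0.1898]
eef_rot: [-0.009, 3.14, -0.0]
force: [-0.1, 0.1, 0.5]
grip_width: 0.0856
grasp_force: 0.0
```

```bash
python3 w.py .431 -.009 .04 .06 z 0.052 w4.png
```

```text
rect [431.5 -11.9] size [44.3 43.9] long dir 0.006 mean [431.2 -11.7] depth z [0.0583 0.0598 0.0609] n 3019
tcp [429.9  -9.4 189.8] close yaw 1.576 tilt z [ 0.002 -0.    -1.   ] t 18.23 w 0.0854 F [-0.5 -0.9  0. ] 0.0
```

View pics/w4.png

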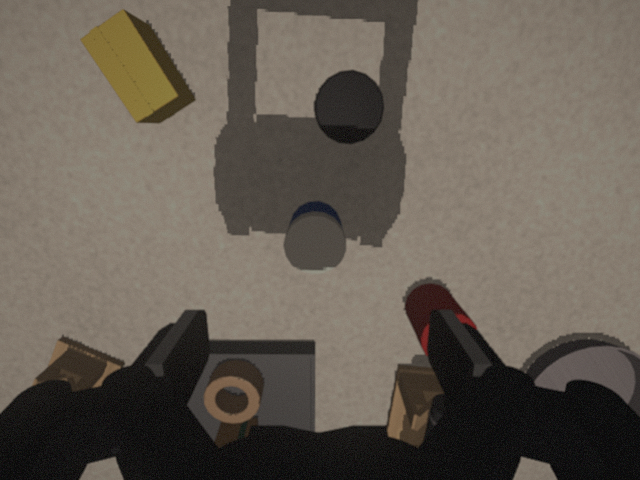

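move_arm(series=[[[2, -2.5, -50], 0], [[2, -2.5, -100], 0], [[2, -2.5, -140], 0], [[2, -2.5, -154], 0], [[2, -2.5, -154], 0]])

```text
time_s: 18.85
tool_pos: [0.4325, -0.0122, 0.0353]
eef_rot: [0.008, -3.14, -0.0]
force: [-0.6, -0.4, 0.8]
grip_width: 0.0853
grasp_force: 0.0
```

move_arm(series=[[[0, 0, 0], 0], [[0, 0, 0], 0], [[0, 0, 0], 0], [[0, 0, 0], 0], [[0, 0, 0], 0]], claw=0, squeeze=40)

```text
time_s: 19.48
tool_pos: [0.4329, -0.012, 0.0366]
eef_rot: [-0.008, 3.14, -0.0]
force: [-0.7, 0.6, 5.9]
grip_width: 0.0442
grasp_force: 39.7
```

move_arm(series=[[[0, 0, 10], 0], [[0, 0, 50], 0], [[0, 0, 95], 0], [[0, 0, 125], 0], [[20, 31, 125], 0]])

```text
time_s: 20.1
tool_pos: [0.453, 0.0183, 0.1642]
eef_rot: [-0.004, 3.136, -0.001]
force: [1.1, -0.5, -1.5]
grip_width: 0.0442
grasp_force: 41.3
```

move_arm(series=[[[27, 42, 0], 0], [[56, 87, 0], 0], [[86, 133, 0], 0], [[116, 179, 0], 0], [[140, 216, 0], 0]])

```text
time_s: 20.72
tool_pos: [0.593, 0.2369, 0.1608]
eef_rot: [-0.009, 3.141, 0.0]
force: [-0.5, -1.5, -1.0]
grip_width: 0.044
grasp_force: 41.3
```

move_arm(series=[[[6, 10, 0], 0], [[6, 10, 0], 0], [[6, 10, -50], 0], [[6, 10, -90], 0], [[6, 10, -112], 0]])

```text
time_s: 21.35
tool_pos: [0.5972, 0.2436, 0.0468]
eef_rot: [0.007, -3.14, 0.001]
force: [0.4, -0.6, -1.3]
grip_width: 0.0441
grasp_force: 41.3
```

move_arm(series=[[[0, 0, -6], 0], [[0, 0, -7], 0]])

```text
time_s: 21.6
tool_pos: [0.5987, 0.2449, 0.0426]
eef_rot: [-0.008, 3.14, 0.001]
force: [0.5, -0.8, -1.5]
grip_width: 0.0435
grasp_force: 41.3
```

```bash
python3 - <<'E'
from h import *
c=cam('side'); save(c,'s1.png'); print(telemetry.read_state()['tool_pos'])
E
```

```text
[0.59879616 0.24504691 0.0427692 ]
```

View pics/s1.png

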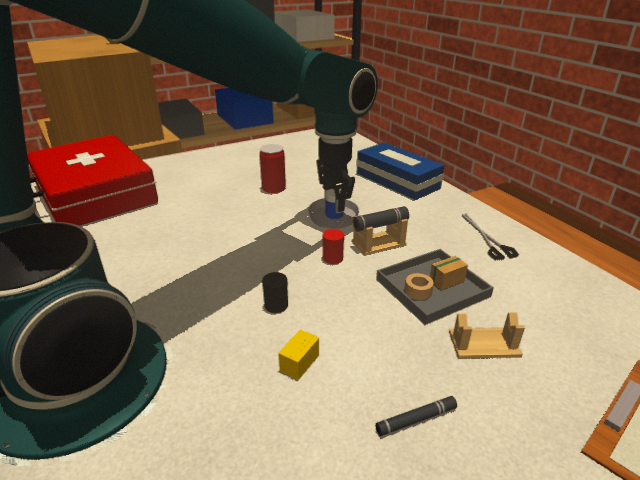

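The side view shows the torch in its rest at (382,215), tape and carton in the tray, and the pot in the dish at (333,208). The can is untouched. Next I release the pot and fetch the penlight.

move_arm(series=[[[0, 0, -1], 0], [[0, 0, -2], 0], [[0, 0, -2], 0]])

```text
time_s: 22.02
tool_pos: [0.5987, 0.2452, 0.0406]
eef_rot: [-0.008, 3.14, 0.001]
force: [-1.5, -0.5, 4.9]
grip_width: 0.0439
grasp_force: 41.0
```

move_arm(series=[[[0, 0, 0], 0], [[0, 0, 0], 0], [[0, 0, 30], 0], [[0, 0, 80], 0], [[0, 0, 140], 0]], claw=1)

```text
time_s: 22.65
tool_pos: [0.5977, 0.2448, 0.1799]
eef_rot: [0.008, -3.14, 0.001]
force: [1.0, 0.2, 0.4]
grip_width: 0.0856
grasp_force: 0.0
```

move_arm(series=[[[-13, -38, 0], 0], [[-29, -85, 0], -0.05], [[-45, -132, 0], -0.1], [[-62, -180, 0], -0.126], [[-78, -228, 0], -0.126]])

```text
time_s: 23.28
tool_pos: [0.5194, 0.0156, 0.1794]
eef_rot: [0.19, 3.135, -0.0]
force: [0.6, -0.6, 0.8]
grip_width: 0.0852
grasp_force: 0.0
```

move_arm(series=[[[-16, -48, 0], 0], [[-32, -96, 0], 0], [[-48, -144, 0], 0], [[-64, -192, 0], 0], [[-80, -240, 0], 0]])

```text
time_s: 23.9
tool_pos: [0.4394, -0.2245, 0.1795]
eef_rot: [0.19, 3.135, -0.0]
force: [1.2, -0.3, 0.4]
grip_width: 0.0854
grasp_force: 0.0
```

move_arm(series=[[[-16, -42, 0], 0], [[-29, -82, 0], 0], [[-29, -82, 0], 0], [[-29, -82, 0], 0]])

```text
time_s: 24.4
tool_pos: [0.4112, -0.3048, 0.1792]
eef_rot: [-0.19, -3.136, -0.0]
force: [0.4, -0.1, -0.4]
grip_width: 0.0855
grasp_force: 0.0
```

```bash
python3 w.py .41 -.305 .09 .009 z 0.006 w5.png
```

```text
rect [ 412.8 -306.9] size [ 18.  124.9] long dir -0.124 mean [ 409.2 -306.5] depth z [0.0118 0.0166 0.0185] n 3320
tcp [ 411.4 -304.4  179.3] close yaw 1.45 tilt z [ 0.  0. -1.] t 24.45 w 0.0854 F [-0.6  0.1  0.2] 0.0
```

move_arm(series=[[[-1, -2, -50], 0], [[-1, -2, -100], 0], [[-1, -2, -140], 0], [[-1, -2, -158], 0], [[-1, -2, -158], 0]])

```text
time_s: 25.08
tool_pos: [0.4103, -0.3064, 0.0211]
eef_rot: [-0.188, -3.135, -0.001]
force: [-0.8, -0.8, 0.5]
grip_width: 0.0854
grasp_force: 0.0
```

move_arm(series=[[[0, 0, 0], 0], [[0, 0, 0], 0], [[0, 0, 0], 0], [[0, 0, 0], 0], [[0, 0, 0], 0]], claw=0, squeeze=60)

```text
time_s: 25.7
tool_pos: [0.4104, -0.3073, 0.022]
eef_rot: [0.19, 3.135, -0.001]
force: [-1.5, 0.8, 5.6]
grip_width: 0.0156
grasp_force: 58.6
```

move_arm(series=[[[0, 0, 5], 0], [[0, 0, 40], 0], [[0, 0, 90], 0], [[0, 0, 140], 0], [[0, 0, 160], 0]])

```text
time_s: 26.32
tool_pos: [0.4107, -0.3074, 0.1847]
eef_rot: [0.19, 3.133, -0.004]
force: [0.5, 0.1, -0.9]
grip_width: 0.0154
grasp_force: 58.7
```

move_arm(series=[[[40, 1, 13], -0.1], [[88, 3, 13], -0.2], [[136, 4, 13], -0.3], [[184, 6, 13], -0.37], [[232, 7, 13], -0.37]])

```text
time_s: 26.95
tool_pos: [0.6436, -0.2997, 0.1933]
eef_rot: [-0.765, -3.046, -0.0]
force: [-0.7, -0.5, 0.7]
grip_width: 0.0155
grasp_force: 58.7
```

move_arm(series=[[[40, 1, 0], 0], [[57, 2, 0], 0], [[57, 2, 0], 0], [[57, 2, 0], 0]])

```text
time_s: 27.45
tool_pos: [0.6985, -0.2981, 0.1938]
eef_rot: [-0.763, -3.046, -0.0]
force: [-0.6, 0.2, 0.1]
grip_width: 0.0157
grasp_force: 58.7
```

```bash
python3 rest.py .6 -.245 .0545 w6.png
```

```text
post rect [ 566.4 -228.1] [36.9  9.9] 63.3 top pts mean [ 0.5678 -0.2292  0.0518] mx z 0.0561 1257 435
post rect [ 638.6 -265.6] [36.9 14. ] 62.4 top pts mean [ 0.6387 -0.2652  0.0521] mx z 0.0557 1137 630
base rect [ 601.4 -246.2] [ 62.1 103.8] 62.57 9454
tcp [ 0.6984 -0.2982  0.1942] yaw 1.08 cam [ 0.632 -0.263  0.317]
```

View pics/w6.png

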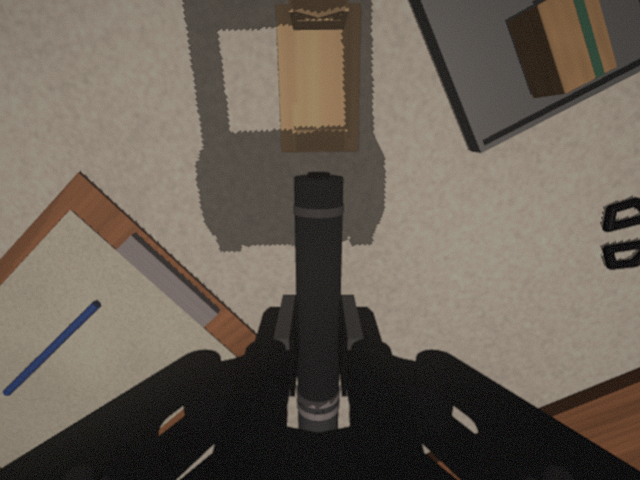

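move_arm(series=[[[-40, 21, 0], 0.01], [[-80, 43, 0], 0.01], [[-97, 52, 0], 0.01], [[-97, 52, 0], 0.01], [[-97, 52, -20], 0.01]])

```text
time_s: 28.12
tool_pos: [0.6029, -0.2467, 0.1754]
eef_rot: [0.748, 3.048, -0.001]
force: [0.6, -0.2, -1.4]
grip_width: 0.0154
grasp_force: 58.6
```

move_arm(series=[[[0, 0, -40], 0], [[0, 0, -80], 0], [[0, 0, -96], 0], [[0, 0, -103], 0], [[0, 0, -103], 0]])

```text
time_s: 28.75
tool_pos: [0.6026, -0.2463, 0.0719]
eef_rot: [0.748, 3.051, -0.0]
force: [-0.5, 0.5, 0.6]
grip_width: 0.0154
grasp_force: 58.6
```

move_arm(series=[[[0, 0, -2], 0], [[0, 0, -2], 0]])

```text
time_s: 29.0
tool_pos: [0.6025, -0.2461, 0.0701]
eef_rot: [0.748, 3.05, -0.0]
force: [-0.1, 0.9, -0.9]
grip_width: 0.0157
grasp_force: 58.6
```

move_arm(series=[[[0, 0, -2], 0], [[0, 0, -2], 0]])

```text
time_s: 29.25
tool_pos: [0.6021, -0.246, 0.0673]
eef_rot: [-0.748, -3.051, -0.0]
force: [0.1, 0.1, -0.3]
grip_width: 0.0157
grasp_force: 58.6
```

move_arm(series=[[[0, 0, -1.5], 0], [[0, 0, -1.5], 0]])

```text
time_s: 29.5
tool_pos: [0.6023, -0.246, 0.0659]
eef_rot: [0.748, 3.051, 0.0]
force: [0.8, 0.3, 0.5]
grip_width: 0.0153
grasp_force: 58.7
```

move_arm(series=[[[0, 0, -1], 0], [[0, 0, -1], 0]])

```text
time_s: 29.75
tool_pos: [0.6024, -0.246, 0.0656]
eef_rot: [0.748, 3.051, -0.0]
force: [-3.2, 1.8, 8.7]
grip_width: 0.0155
grasp_force: 59.5
```

Contact. Now release and lift straight up, back off toward the base so that the cameras have a clear view, and check.

move_arm(series=[[[0, 0, 0], 0], [[0, 0, 0], 0], [[0, 0, 30], 0], [[0, 0, 80], 0], [[0, 0, 140], 0]], claw=1)

```text
time_s: 30.38
tool_pos: [0.6017, -0.2458, 0.2052]
eef_rot: [-0.748, -3.049, -0.001]
force: [0.6, 0.6, 0.0]
grip_width: 0.0857
grasp_force: 0.0
```

move_arm(series=[[[-30, -20, 20], 0], [[-70, -50, 40], 0], [[-110, -80, 40], 0], [[-140, -110, 40], 0], [[-140, -110, 40], 0]])

```text
time_s: 31.0
tool_pos: [0.4605, -0.3576, 0.2449]
eef_rot: [0.752, 3.05, -0.001]
force: [0.1, 1.3, 0.2]
grip_width: 0.0854
grasp_force: 0.0
```

```bash
python3 - <<'E'
from h import *
c=cam('top'); im=c['color'][165:325,140:480]; cv2.imwrite('pics/t2.png',cv2.resize(im,None,fx=2.3,fy=2.3,interpolation=cv2.INTER_CUBIC)[:,:,::-1])
P=cloud(c); Z=P[:,:,2]; v=c['color'].max(2)
for n,x,y,z,rad,lo in(('torch',.625,.094,.063,.075,.07),('pen',.601,-.246,.053,.075,.05),('pot',.599,.245,.064,.05,.05),('tape',.588,-.086,.03,.035,.02),('carton',.66,-.086,.044,.04,.03),('can',.531,.459,.115,.05,.09)):
    W=plane(c,np.mgrid[0:480,0:640][::-1].reshape(2,-1).T,z).reshape(480,640,3)
    m=(np.hypot(W[:,:,0]-x,W[:,:,1]-y)<rad)&(Z>lo-.01)
    if n in('torch','pen'): m&=v<75
    q=(W[m][:,:2]*1000).astype(np.float32); rc=cv2.minAreaRect(q); print(n,np.round(rc,1).tolist() if 0 else [np.round(k,1) for k in rc],np.percentile(Z[m],[10,50,90]).round(4),len(q))
E
```

```text
torch [array([625.2,  88.5]), array([ 46.2, 122.8]), np.float64(84.5)] [0.0671 0.0744 0.0798] 545
pen [array([ 602.3, -243. ]), array([ 35.6, 123.1]), np.float64(62.6)] [0.0512 0.0579 0.0626] 310
pot [array([598.4, 247.9]), array([62.7, 67.9]), np.float64(22.4)] [0.0576 0.0625 0.0665] 269
tape [array([587.9, -83.9]), array([56.8, 54.9]), np.float64(25.3)] [0.0156 0.0276 0.0319] 262
carton [array([660.1, -84. ]), array([39.1, 73.3]), np.float64(89.8)] [0.0333 0.0423 0.0464] 359
can [array([529.5, 457.8]), array([68.3, 67.2]), np.float64(0.9)] [0.1006 0.1135 0.1178] 623
```

View pics/t2.png

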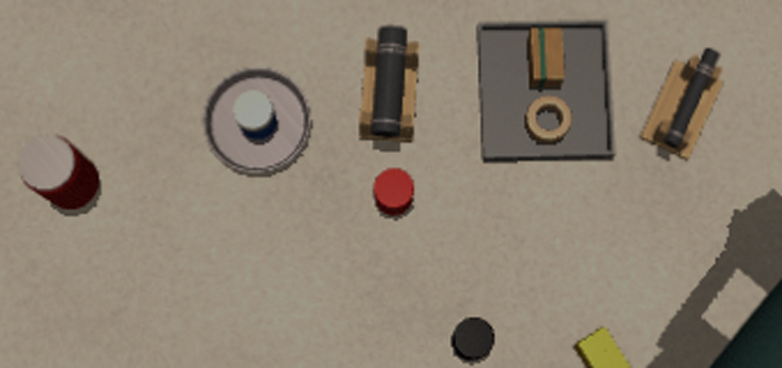

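The top view shows all five parts in place: torch (390,80), penlight (695,100), pot (256,112), carton (547,55) and tape (549,120). The can at (60,175) hasn't moved, and the gripper is clear of everything.

```bash
python3 -c "
from h import *
print(workorder.sign_off())"
```

```text
the job is handed in; nothing more can be done
None
```

I handed the job in after 31 s of robot time: torch, penlight, pot, tape and carton are all in place and the can is undisturbed in the final top view, but sign-off gave no pass or fail result.

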